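# Lock two model railway modules together

## Task

Join the two layout modules: slide the yellow cover forward in its slot until it overhangs the module's front edge, lift it off and lay it flat on the black rubber mat. Then take the red T-handled square key from its wooden stand, turn the lock at the bottom of the uncovered pocket clockwise with it, all the way to its stop, and put the key back upright in the stand. Leave the coaches, mug, glue bottle, jar and roll of tape where they are.

Things in the scene. Friction and masses are not known exactly. Their poses are not given: they have to be found in the camera images.
- edge (a point): Middle of the slot's open front end, on the front edge of the module, 78 mm above the table; axes as the module's. From here the slot runs 165 mm along +x: 60 mm wide, 4 mm deep, with a 12 mm wide ledge along each side that carries the cover, and between them a 36 mm wide channel, floor 14 mm below the module's top. The 36 x 36 mm pocket in that floor is centred at x = 50 mm.
- module: Plywood block with grass-green top, 240 x 240 mm, 80 mm high, fixed; origin under its centre, yaw up to 12 degrees either way, its front (-x) to the robot, z up. A 4 mm deep slot with a yellow cover is in its top; a track with a red coach lies left of it (+y). A similar module stands beyond its far end.
- recess (a point): Middle of the open rear end of the slot, at the channel's floor, 66 mm above the table, 142 mm behind the front edge. This finger recess behind the cover is about 45 mm long (x) and 36 mm wide: shut fingertips put down in it can push the cover's rear end forwards, running along in the channel.
- cover_c (a point): Centre of the loose yellow cover, 120 mm (x, along the slot) x 56 mm (y) x 4 mm, 60 g. It starts in the front of the slot, flush with the module's top, sides out of reach, its centre 60 to 64 mm behind the front edge. It slides freely and tips off when over half overhangs; with 45 mm overhanging it can be gripped across its 56 mm width in front of the module.
- cover: The same cover, origin at the centre of its underside.
- mat_top (a point): Centre of the top of the fixed black rubber mat, 180 (x) x 110 (y) x 3 mm, lying on the table left or right of the module.
- stand_hole (a point): Middle of the hole's mouth, on top of the wooden key stand, a fixed block 70 x 70 mm, 75 mm high, left or right of the module (on the other side from the mat). The hole is square, 24 mm wide, and goes right through.
- key_bar (a point): Centre of the key's red handle bar, 80 mm (key x) x 16 mm (y) x 18 mm high. The key (140 g) stands upright in its stand, key z up, collar on the stand's top, bar centre 109 mm above the table. Below the bar is a round 12 mm shaft; the steel collar, 40 mm across, has its top 28 mm and its underside 34 mm below the bar's centre.
- key_tip (a point): The lower end of the key, 98 mm below the bar's centre, on the key's axis. The tip is a square of 16 x 16 mm, sides parallel to key x and y, with a tapered nose 5 mm long.
- key: The same key, origin at its tip.
- socket (a point): Middle of the mouth of the lock's square socket, 50 mm above the table (30 mm below the module's top), in the pocket under the cover. The socket is 18 mm wide with a 2 mm chamfer and 20 mm deep; the point's x and y axes are square to its walls and turn with the lock. A red mark lies beside the socket on its +x side.
- lock (a joint): Angle of the lock in rad: 0 is fully loose, it grows clockwise seen from above, and 1.2 is the stop (fully home). It starts between 0 and 0.3, turns against a friction of about 0.06 N m and stays where it is left. The key has some 8 degrees of play in it either way. Turning it draws the neighbouring module up by up to 6 mm.
- coach_red: Bystander: red model coach 95 x 24 x 32 mm, on the track on the module, left of the slot, its roof 115 mm above the table; origin at the centre of its underside.
- coach_green: Bystander: green model coach 95 x 24 x 32 mm, on the siding on the module, right of the slot, its roof 115 mm above the table.
- mug: Bystander: white mug, 80 mm across, 95 mm high, origin under its centre.
- glue: Bystander: white glue bottle, 40 mm across, 110 mm high.
- ballast_jar: Bystander: amber jar, 60 mm across, 80 mm high.
- tape: Bystander: roll of paper tape, 60 mm across, 18 mm high, lying flat.
There are look-alikes about, which are no part of the job. There is more than one size of the cover; the job needs the smallest. Leave any purple look-alike of the part that bears stand_hole alone.

How it is judged (in metres and radians):
On the way, in this order (a step that is already met when the one before it is completed fails the run):
1. the cover, still level in its slot, overhangs the module's front edge by more than 25 mm (x of cover_c in the frame of edge between -0.005 and 0.035 m and z of cover_c in the frame of edge between -0.006 and 0.006 m and angle between cover_c's own z axis and vertical below 0.12 rad), for 0.1 s.
2. the cover lies flat on the mat, let go (x of cover_c in the frame of mat_top between -0.05 and 0.05 m and y of cover_c in the frame of mat_top between -0.04 and 0.04 m and height (world z) of cover_c below 0.01 m and angle between cover_c's own z axis and vertical below 0.1 rad and contact force between the fingers and cover below 0.1 N and linear speed of cover below 0.02 m/s), for 0.2 s.
3. the key's tip is in the lock's socket, more than 8 mm deep, with the lock not yet home (horizontal distance between key_tip and socket below 0.005 m and z of key_tip in the frame of socket below -0.008 m and angle between key_tip's own z axis and vertical below 0.15 rad and value of joint lock below 1 rad), for 0.1 s.
4. with the key in it, the lock is turned home (joint above 1.1 of 1.2 rad) (horizontal distance between key_tip and socket below 0.005 m and z of key_tip in the frame of socket below -0.008 m and angle between key_tip's own z axis and vertical below 0.15 rad and value of joint lock above 1.1 rad), for 0.1 s.
5. the key is back upright in its stand, let go (horizontal distance between key_tip and stand_hole below 0.01 m and z of key_tip in the frame of stand_hole below -0.055 m and angle between key_tip's own z axis and vertical below 0.12 rad and contact force between the fingers and key below 0.1 N and linear speed of key below 0.02 m/s), for 0.2 s.
At the end, for the whole second after the job is handed in: Lock above 1.1 of 1.2 rad. Cover flat on the mat, centre within 50 mm along and 40 mm across of the mat's centre, let go, at rest. Key upright (0.12 rad) in its stand, tip within 10 mm of the hole's axis and over 55 mm below the stand's top, let go, at rest (all of step 2 and all of step 5 and value of joint lock above 1.1 rad); the robot touches nothing.
It fails at once if a bystander (coach, mug, glue bottle, jar, tape) is moved by more than 30 mm (distance of any of coach_red, coach_green, mug, glue, ballast_jar, tape from where it was at the start of the episode above 0.03 m).
It also fails if it takes over 72 s, if anything falls off the work surface, if the arm or the gripper's body presses on something with over 40 N, if the wrist force passes 120 N, or if a joint passes its speed limit or range.

## Robot

A 6-joint arm with a two-finger parallel gripper is mounted at the origin on the work surface. World frame = base frame: x ahead of the robot, y to its left, z up, the work surface at z = 0. Lengths are in mm, angles in rad, forces in N, time in s.
With the tool pointing down it reaches from about 350 to 875 mm from the base axis. Payload 4.2 kg.
Tool frame: the origin (TCP) lies on the mounting face of the last link; the fingertips stand 182 mm ahead of it and the grasp point (between the pads) lies 164 mm ahead of it; z points along the fingers, y is the line along which they close (so a half turn about z gives the same grasp; the last joint's range is limited). The gripper opens to 87 mm and grips with 3 to 60 N. Pads are 19 mm wide; open, the fingers measure 117 mm over their backs; the gripper's body (75 mm by 190 mm) begins 51 mm behind the grasp point.
Start: joints at [1.513, 0.385, 0.008, 0, -1.194, -0.259], TCP at [194.672, 593.888, 404.75] pointing down, gripper open.
Joint ranges: [-3.14, 3.14], [-1.21, 2.06], [-1.07, 1.41], [-3.16, 2.05], [-2.99, -0.16], [-3.1, 3.1]. Speed limits (rad/s): [2.79, 2.79, 3.14, 3.14, 3.14, 3.14].

## Interface

Orientations are given as a unit quaternion [x, y, z, w].
In Python, from station import ctrl gives the robot as it stands.
- The arm moves only by the shell command python3 -m handwheel 'ROWS' [OPENING] [FORCE]. ROWS is JSON, a list of rows, each a list of 6 numbers: the shift along the tool's x, y, z in mm, then the turn, a rotation vector about the tool's x, y, z in rad. In form: [[dx, dy, dz, wx, wy, wz], ...]. A call has 1 to 10 rows; each row shifts and turns the commanded pose from where the row before left it, along the tool's axes as they then stand; what a row does not reach is not made up. A row lasts 1/8 s, in which the tool goes at most 62.5 mm and 10.7 degrees, less where a joint would pass 70% of its speed; a pose out of reach is approached as far as the arm can. A call is refused whole if a number of a shift passes 62.5 or a number of a turn 0.188, either way. A call with a gripper value outside its range is refused whole. OPENING is the opening, from 0 (shut) to 1 (fully open), set as the call begins (- or left out, the last holds). The fingers move at their own pace and stop on an object; FORCE is the grip in N (left out, the last holds). Time passes only in rows, so rows that do not move let the fingers close. It gives the time, the measured TCP pose, the force, the opening and the grip force at its end, in the units of the state.
- ctrl.state(): the state, without advancing time (a new reading comes with each control period).
- ctrl.grab_frame(name): name is "side" or "top" or "wrist"; returns a dict with "pixels" (420x560x3 uint8, red, green, blue), "range_z" (420x560 float32, mm along the optical axis (not along the pixel's ray), 0 where there is no reading), "fx", "fy", "cx", "cy" (pixels), "dist" ([k1, k2, p1, p2, k3] as OpenCV has them; the pictures are not rectified), "origin" and "attitude" of the camera in the world. Camera axes: x right, y up, looking along -z (the intrinsics and any distortion apply to the point x, -y, -z); pixel columns grow to the right and rows downward; lengths in mm; the calibration is good to about 2 mm. A picture is of the moment at which its call begins.
- ctrl.sign_off(): hands the job in; it is judged then, once.
Trained networks look in a picture, given as the dict that the camera call returned (one of the last four; its "shot" number tells which), for a name from the list of things; names that differ only in an ending like _2 or _b are one class to them, and where a whole thing is asked for, a point or a joint stands for the part that bears it (a point fixed in the world has none). Each returns a list of dicts, best first, with "score" (0 to 1); they miss things now and then, are a little off and sometimes report something else, mostly with a low value. They report only what shows in the picture. A call takes as long as a camera call. They do not tell look-alikes from the thing itself.
- ctrl.recognise(name, picture): "location" ([x, y, z] in mm, in world coordinates, good to about 4 mm: the middle of the surface that is visible of it).
- ctrl.silhouettes(name, picture): "mask" (420x560 bool, what is visible of it).
The state is a dict: "t": time; "joint_pos": joint angles; "qvel": joint speeds; "tau": joint torques, N m; "ee_pos": TCP position; "tool_rot": TCP orientation; "force": force on the tool from outside, world axes, zero at the start; "moment": the same for the moment, N m; "width": opening from 0.0 (shut) to 1.0 (fully open); "grasp_force": force on a finger pad.
Only numpy, scipy, OpenCV 4.12 (cv2) and the standard library are available. Lean on these libraries where they do the work, as an engineer would, in place of code of your own. Each camera call takes 0.05 s, during which the arm holds its last target. There are 200 camera calls.

## Working session

There is one attempt and no reset: what is moved stays moved. The work goes in short steps, Python scripts to look and compute and a shell command to move; the robot and the scene stay as the last step left them, time stands still between calls to the robot, and variables do not carry over. Pictures are saved under pics/ and viewed, at most 10 in all, crops included, and the job is handed in when it is done.

```bash
ls; mkdir -p pics
cat > h.py <<'E'
import numpy as np, cv2
from scipy.spatial.transform import Rotation as R
from station import ctrl
def snap(n,name=None):
    p=ctrl.grab_frame(n)
    if name: cv2.imwrite('pics/'+name,p['pixels'][:,:,::-1])
    return p
def cloud(p):
    # world xyz for each pixel (420x560x3), nan where none
    h,w=p['range_z'].shape
    v,u=np.mgrid[:h,:w].astype(np.float64)
    K=np.array([[p['fx'],0,p['cx']],[0,p['fy'],p['cy']],[0,0,1]])
    q=cv2.undistortPoints(np.stack([u.ravel(),v.ravel()],1)[:,None],K,np.array(p['dist'],float))[:,0]
    z=p['range_z'].ravel().astype(float); z[z==0]=np.nan
    c=np.stack([q[:,0]*z,-q[:,1]*z,-z],1)
    a=np.array(p['attitude'])
    r=R.from_quat(a) if a.shape==(4,) else R.from_matrix(a)
    return (r.apply(c)+np.array(p['origin'])).reshape(h,w,3)
def st():
    s=ctrl.state(); print({k:np.round(s[k],3).tolist() for k in ('t','joint_pos','ee_pos','tool_rot','force','width','grasp_force')}); return s
def togo(x,y,z,yaw):
    """shift in tool axes & turn for tool pointing down with tool y axis at world angle yaw (mod pi)"""
    s=ctrl.state(); r=R.from_quat(s['tool_rot']); m=r.as_matrix()
    Y=np.array([np.cos(yaw),np.sin(yaw),0]); Z=np.array([0,0,-1.])
    if Y@m[:,1]<0: Y=-Y
    T=R.from_matrix(np.stack([np.cross(Y,Z),Y,Z],1))
    print('tool shift',np.round(r.inv().apply(np.array([x,y,z])-s['ee_pos']),1),'turn',np.round((r.inv()*T).as_rotvec(),3))
E
python3 - <<'E'
from h import *
st()
for n in ('top','side'):
    p=snap(n,n+'0.png'); print(n,p['origin'],p['attitude'])
    for k in ('module','cover','mat_top','stand_hole','key_bar','socket','mug','glue','ballast_jar','tape','coach_red','coach_green'):
        print(k,[(round(d['score'],2),np.round(d['location']).tolist()) for d in ctrl.recognise(k,p)[:4]])
E
```

```text
pics
{'t': 0.0, 'joint_pos': [1.513, 0.386, 0.007, -0.0, -1.194, -0.259], 'ee_pos': [194.6, 593.716, 403.652], 'tool_rot': [0.987, -0.158, -0.0, 0.001], 'force': [0.388, -0.367, 0.798], 'width': 1.001, 'grasp_force': 0.0}
top [ 423.01746936   21.91970726 1450.59032963] [-0.01684449  0.02376656  0.70923798 -0.70436702]
module [(0.84, [690.0, 8.0, 85.0]), (0.72, [467.0, -330.0, 117.0])]
cover [(0.98, [293.0, -210.0, 7.0]), (0.63, [326.0, 99.0, 7.0]), (0.56, [525.0, -30.0, 78.0])]
mat_top [(0.88, [457.0, 325.0, 4.0]), (0.39, [538.0, -98.0, 110.0])]
stand_hole [(0.71, [278.0, -430.0, 49.0]), (0.7, [463.0, -313.0, 7.0])]
key_bar [(0.68, [464.0, -330.0, 117.0]), (0.4, [678.0, 362.0, 37.0])]
socket []
mug [(0.75, [676.0, 364.0, 34.0])]
glue [(0.75, [536.0, 476.0, 76.0]), (0.35, [688.0, 6.0, 78.0])]
ballast_jar [(0.65, [662.0, -356.0, 75.0])]
tape [(0.5, [568.0, -488.0, 23.0])]
coach_red [(0.75, [581.0, 75.0, 115.0])]
coach_green [(0.68, [536.0, -100.0, 109.0])]
side [ -40.35394933 -970.98293615 1149.93967911] [ 0.38766433 -0.09746967 -0.22741334  0.88797477]
module [(0.86, [666.0, -46.0, 79.0])]
cover [(0.92, [520.0, -32.0, 85.0]), (0.75, [294.0, -213.0, 11.0]), (0.66, [318.0, 102.0, 4.0]), (0.29, [669.0, -44.0, 79.0])]
mat_top [(0.72, [457.0, 321.0, 5.0])]
stand_hole [(0.98, [445.0, -364.0, 30.0]), (0.88, [265.0, -454.0, 53.0])]
key_bar [(0.93, [463.0, -341.0, 110.0]), (0.38, [529.0, 473.0, 60.0])]
socket []
mug [(0.64, [671.0, 327.0, 65.0]), (0.41, [650.0, -378.0, 59.0])]
glue [(0.82, [529.0, 473.0, 58.0])]
ballast_jar [(0.63, [651.0, -376.0, 60.0])]
tape [(0.66, [563.0, -489.0, 15.0]), (0.45, [461.0, -343.0, 109.0])]
coach_red [(0.79, [580.0, 66.0, 113.0])]
coach_green [(0.96, [533.0, -106.0, 117.0]), (0.7, [583.0, 68.0, 113.0]), (0.28, [457.0, 318.0, 6.0])]
```

View pics/top0.png

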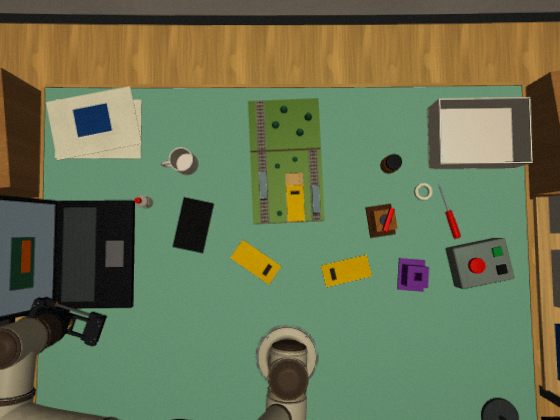

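```bash
cat > m.py <<'E'
from h import *
p=snap('top'); C=cloud(p)
hsv=cv2.cvtColor(p['pixels'],cv2.COLOR_RGB2HSV)
def rect(name,m,z0,z1,box):
    m=m&(C[...,2]>z0)&(C[...,2]<z1)&(C[...,0]>box[0])&(C[...,0]<box[1])&(C[...,1]>box[2])&(C[...,1]<box[3])
    n,l,s,c=cv2.connectedComponentsWithStats(m.astype(np.uint8))
    if n<2: print(name,'none'); return
    k=1+np.argmax(s[1:,4]); q=C[l==k]
    b=cv2.minAreaRect(q[:,:2].astype(np.float32))
    print(name,len(q),'c',np.round(b[0],1),'size',np.round(b[1],1),'ang',round(b[2],2),'z',round(np.median(q[:,2]),1),'px',np.round(c[k]))
H,S,V=hsv[...,0],hsv[...,1],hsv[...,2]
yel=(H>20)&(H<34)&(S>120)&(V>100); red=((H<8)|(H>172))&(S>120)
rect('cover',yel,65,95,(400,700,-150,100))
rect('mat',V<70,-8,15,(330,600,220,430))
rect('bar',red,95,130,(400,530,-400,-260))
rect('stand',S>-1,55,92,(390,540,-420,-260))
rect('block',S>-1,65,95,(400,730,-200,180))
for k in ('cover','mat_top','stand_hole','key_bar','module'):
  for d in ctrl.silhouettes(k,p)[:3]:
    q=C[d['mask']]; q=q[~np.isnan(q[:,0])]; b=cv2.minAreaRect(q[:,:2].astype(np.float32)); print(k,round(d['score'],2),np.round(b[0],1),np.round(b[1],1),round(b[2],1),np.round(np.percentile(q[:,2],[5,50,95])))
E
python3 m.py
```

```text
cover 649 c [542.2 -31. ] size [154.8  62. ] ang 2.25 z 79.6 px [295. 203.]
mat 1544 c [457.1 325.9] size [109.4 178. ] ang 77.68 z 3.0 px [193. 225.]
bar 139 c [ 465.7 -334.2] size [17.2 78.7] ang 71.43 z 117.1 px [388. 220.]
stand 233 c [ 464.7 -322.5] size [70.2 49.5] ang 5.11 z 75.8 px [379. 219.]
block 5147 c [597.8  -4.3] size [272.1 240.5] ang 2.14 z 80.6 px [286. 182.]
cover 0.92 [ 291.2 -213. ] [ 79.  169.3] 13.2 [ 0.  6. 11.]
cover 0.79 [323.8 107.1] [162.8  75.9] 55.3 [ 1.  6. 11.]
cover 0.63 [528.3 -32. ] [120.1  55.9] 2.5 [75. 80. 85.]
mat_top 0.83 [455.9 324.7] [114.8 177.6] 78.9 [-2.  3.  8.]
mat_top 0.54 [ 534.6 -100.2] [89.1 27.2] 2.8 [100. 115. 120.]
stand_hole 0.97 [ 276.2 -446.9] [114.9 112.3] 86.8 [ 2. 45. 79.]
stand_hole 0.64 [ 466.3 -333.3] [109.6  89.5] 7.4 [ 4. 14. 78.]
key_bar 0.55 [684.3  -5.9] [445.  250.1] 2.2 [74. 81. 87.]
key_bar 0.47 [ 467.2 -335.4] [37.5 72.5] 50.8 [ 78. 115. 122.]
module 0.91 [686.   -1.8] [449.5 260.1] 2.5 [73. 81. 87.]
```

Top view: the small cover is in the slot at (296,203), the mat at (193,225) and the red key in the wooden stand at (385,220). The purple stand at (412,275) and the two big covers on the table are decoys. Next I'll move above the recess.

```bash
python3 -c "
from h import *
togo(590,-29,420,0.039)"
```

```text
tool shift [569.7 468.7 -15.2] turn [-0.     0.     1.215]
```

```bash
python3 -m handwheel '[[44,36,0,0,0,0],[44,36,0,0,0,0],[44,36,0,0,0,0],[44,36,0,0,0,0],[44,36,0,0,0,0],[44,36,0,0,0,0],[44,36,0,0,0,0],[44,36,0,0,0,0],[44,36,0,0,0,0],[44,36,0,0,0,0]]' 0
python3 -m handwheel '[[44,36,0,0,0,0],[44,36,0,0,0,0],[42,37,0,0,0,0],[0,0,0,0,0,0.174],[0,0,0,0,0,0.174],[0,0,0,0,0,0.174],[0,0,0,0,0,0.174],[0,0,0,0,0,0.174],[0,0,0,0,0,0.174],[0,0,0,0,0,0.171]]'
cat > w.py <<'E'
from h import *
import sys
st(); p=snap('wrist',sys.argv[1]); C=cloud(p); print(p['origin'])
hsv=cv2.cvtColor(p['pixels'],cv2.COLOR_RGB2HSV); H,S,V=[hsv[...,i] for i in range(3)]
for k in sys.argv[2:]:
  for d in ctrl.silhouettes(k,p)[:3]:
    m=cv2.erode(d['mask'].astype(np.uint8),np.ones((3,3)))>0
    q=C[m]; q=q[~np.isnan(q[:,0])]
    if len(q)<10: continue
    z=np.median(q[:,2]); q2=q[abs(q[:,2]-z)<8]; b=cv2.minAreaRect(q2[:,:2].astype(np.float32))
    print(k,round(d['score'],2),len(q),'c',np.round(b[0],1),np.round(b[1],1),round(b[2],2),'z',np.round(np.percentile(q[:,2],[5,50,95])),'px',np.round(np.argwhere(m).mean(0)[::-1]))
E
python3 w.py w1.png cover module
```

```text
t: 2.85
ee_pos: [501.4, 113.0, 405.2]
tool_rot: [0.988, -0.158, 0.0, -0.0]
force: [-0.3, 0.5, -0.8]
width: 0.02
grasp_force: 0.0
t: 4.1
ee_pos: [590.2, -29.3, 404.8]
tool_rot: [0.719, -0.695, 0.0, -0.0]
force: [0.3, -0.2, 0.4]
width: 0.005
grasp_force: 0.0
{'t': 4.1, 'joint_pos': [0.224, 0.327, -0.079, -0.0, -1.165, -0.191], 'ee_pos': [590.199, -29.343, 404.779], 'tool_rot': [0.719, -0.695, 0.0, -0.0], 'force': [0.261, -0.168, 0.389], 'width': 0.005, 'grasp_force': 0.0}
[ 593.35893862 -101.26630269  384.82623431]
cover 0.88 3167 c [327.2 104.8] [161.6  76. ] 56.12 z [4. 5. 7.] px [462. 277.]
cover 0.76 5561 c [527.5 -32.7] [118.7  55.6] 3.05 z [79. 80. 81.] px [342. 192.]
cover 0.68 5682 c [ 297.4 -192.1] [ 64.5 128.4] 14.34 z [4. 6. 7.] px [533.  54.]
module 0.72 48587 c [672.1  -1.1] [416.3 241. ] 2.3 z [ 76.  80. 101.] px [170. 176.]
```

View pics/w1.png

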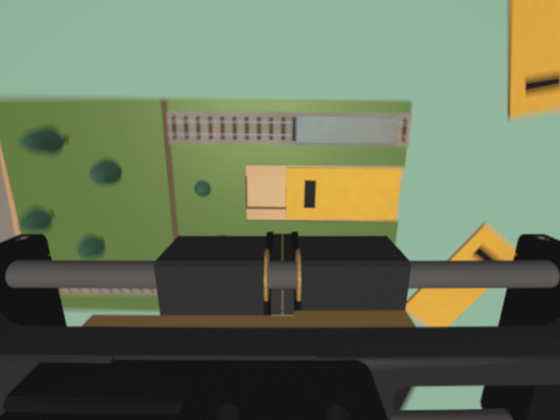

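The wrist view shows the cover at columns 287–400, the recess at 247–287 and the module's front edge near column 405. I'll turn those into world positions.

Run:
```python
from h import *
p=snap('wrist'); C=cloud(p)
for u,v in [(250,194),(268,194),(283,194),(290,194),(395,194),(268,170),(268,204),(395,170),(395,218)]: print((u,v),np.round(C[v-1:v+2,u-1:u+2].reshape(-1,3).mean(0),1))
z=C[...,2]; 
# module front edge line: top points with z>70 & y in band, min x per row
for v in range(108,225,12):
    r=C[v]; ok=(r[:,2]>70)&(r[:,2]<90); print(v,np.round(r[ok][np.argmin(r[ok,0])],1) if ok.any() else None)
# recess extent: z<72 within cover row
for v in (180,190,200,206):
    r=C[v]; ok=(r[:,2]>60)&(r[:,2]<72); print(v,np.round(r[ok][[0,-1]],1) if ok.any() else None)
for u in (255,262,270,278):
    r=C[:240,u]; ok=(r[:,2]>60)&(r[:,2]<72); print(u,np.round(r[ok][[0,-1]],1) if ok.any() else None)
```

```text
(250, 194) [626.2 -24.3  66. ]
(268, 194) [606.4 -25.   65.5]
(283, 194) [589.8 -25.8  66.1]
(290, 194) [582.6 -29.3  79.5]
(395, 194) [471.3 -34.   79.6]
(268, 170) [606.7 -53.3  75.8]
(268, 204) [606.  -13.6  65.9]
(395, 170) [474.9 -59.5  79.7]
(395, 218) [467.   -7.1  78.4]
108 [ 468.6 -121.3   79.5]
120 [ 468.3 -109.9   82.9]
132 [467.6 -98.4  83.2]
144 [467.9 -86.6  83.3]
156 [466.4 -74.3  79. ]
168 [466.  -61.3  74.9]
180 [468.3 -49.3  79.9]
192 [468.2 -36.2  79. ]
204 [468.  -23.4  80.5]
216 [466.9  -9.9  80. ]
180 [[711.1 -37.4  70.8]
 [588.3 -41.6  66.1]]
190 [[710.5 -26.4  71. ]
 [587.8 -30.7  67.4]]
200 [[710.1 -15.2  71. ]
 [587.3 -18.9  65.4]]
206 [[710.3  -8.4  71.2]
 [586.9 -11.8  64.9]]
255 [[621.1 -44.5  65.5]
 [620.2 -10.5  69.3]]
262 [[613.5 -44.8  65.4]
 [612.3 -11.4  71.1]]
270 [[604.7 -45.5  67.4]
 [603.6 -11.2  69.4]]
278 [[596.1 -45.8  66.5]
 [594.7 -11.4  68.6]]
```

```bash
python3 -c "
from h import *
togo(609,-29,250,0.042)"
python3 -m handwheel '[[0,-19,0,0,0,0.003],[0,0,40,0,0,0],[0,0,50,0,0,0],[0,0,40,0,0,0],[0,0,0,0,0,0]]' 0
python3 -c "
from h import *
togo(609,-29,250,0.042)"
```

```text
tool shift [  0.4 -18.8 154.8] turn [-0.  0. -0.]
t: 4.92
ee_pos: [608.2, -28.8, 271.5]
tool_rot: [0.72, -0.694, -0.002, 0.003]
force: [0.2, 0.2, 1.0]
width: 0.002
grasp_force: 0.0
tool shift [ 0.2 -1.  21.5] turn [ 0.008 -0.001 -0.005]
```

```bash
python3 -m handwheel '[[0,0,10,0,0,0],[0,0,6,0,0,0],[0,0,4,0,0,0],[0,0,0,0,0,0],[0,5,0,0,0,0],[0,8,0,0,0,0],[0,8,0,0,0,0],[0,8,0,0,0,0],[0,8,0,0,0,0],[0,0,0,0,0,0]]' 0; python3 w.py w2.png cover
```

```text
t: 6.18
ee_pos: [571.5, -30.0, 254.9]
tool_rot: [0.72, -0.694, -0.0, 0.0]
force: [0.1, 0.3, 0.2]
width: 0.008
grasp_force: 0.0
{'t': 6.175, 'joint_pos': [0.231, 0.447, -0.314, -0.0, -0.81, -0.194], 'ee_pos': [571.538, -29.983, 254.905], 'tool_rot': [0.72, -0.694, -0.0, 0.0], 'force': [0.07, 0.33, 0.229], 'width': 0.008, 'grasp_force': 0.0}
[ 574.90603747 -101.88616761  234.94749078]
cover 0.62 618 c [384.9 153.3] [32.7 29.5] 2.79 z [4. 5. 6.] px [465. 396.]
cover 0.58 9154 c [502.6 -32.6] [118.9  56.5] 2.04 z [79. 80. 81.] px [423. 232.]
```

```bash
python3 -m handwheel '[[0,6,0,0,0,0],[0,6,0,0,0,0],[0,5,0,0,0,0],[0,3,0,0,0,0],[0,0,0,0,0,0],[0,0,0,0,0,0]]' 0; python3 w.py w3.png cover
```

```text
t: 7.02
ee_pos: [552.1, -30.7, 254.6]
tool_rot: [0.72, -0.694, -0.0, 0.0]
force: [0.9, 0.0, 0.3]
width: 0.003
grasp_force: 0.0
{'t': 7.025, 'joint_pos': [0.238, 0.42, -0.363, -0.0, -0.789, -0.202], 'ee_pos': [552.107, -30.679, 254.624], 'tool_rot': [0.72, -0.694, -0.0, 0.0], 'force': [0.874, 0.043, 0.266], 'width': 0.003, 'grasp_force': 0.0}
[ 555.45124138 -102.58606373  234.65107989]
cover 0.82 9230 c [483.2 -33.4] [119.8  56.5] 1.95 z [79. 80. 81.] px [423. 233.]
cover 0.7 1003 c [375.7 151.9] [56.1 27.9] 0.76 z [4. 5. 6.] px [455. 396.]
```

```bash
python3 -m handwheel '[[0,3,0,0,0,0],[0,3,0,0,0,0],[0,0,0,0,0,0],[0,-5,0,0,0,0],[0,0,-15,0,0,0],[0,0,-40,0,0,0],[0,0,-45,0,0,0],[0,0,0,0,0,0]]' 0; python3 w.py w4.png cover; python3 -c "
from h import *
togo(451,-34.5,340,0.042+np.pi/2)"
```

```text
t: 8.12
ee_pos: [552.2, -30.6, 360.1]
tool_rot: [0.72, -0.694, 0.003, -0.004]
force: [-0.3, -0.3, -1.9]
width: 0.006
grasp_force: 0.0
{'t': 8.125, 'joint_pos': [0.238, 0.298, -0.241, 0.001, -1.022, -0.202], 'ee_pos': [552.23, -30.64, 360.107], 'tool_rot': [0.72, -0.694, 0.003, -0.004], 'force': [-0.277, -0.272, -1.871], 'width': 0.006, 'grasp_force': 0.0}
[ 555.84914519 -102.50287467  340.06273827]
cover 0.9 3165 c [320.1  95.9] [140.3  77.6] 56.26 z [4. 5. 6.] px [458. 293.]
cover 0.79 7507 c [477.5 -34. ] [119.  56.] 2.32 z [79. 80. 81.] px [368. 203.]
cover 0.63 5518 c [ 300.2 -183.1] [ 53.8 111.5] 13.57 z [4. 6. 7.] px [534.  54.]
tool shift [  0.2 100.1  15.6] turn [-1.000e-03  2.000e-03  1.564e+00]
```

```bash
python3 -m handwheel '[[0,50,0,0,0,0.174],[-8,49,0,0,0,0.174],[0,0,0,0,0,0.174],[0,0,0,0,0,0.174],[0,0,0,0,0,0.174],[0,0,0,0,0,0.174],[0,0,0,0,0,0.174],[0,0,0,0,0,0.174],[0,0,0,0,0,0.172],[0,0,0,0,0,0]]' 1 30
python3 w.py w4b.png cover;python3 -c "
from h import *
togo(451,-35,242,0.042+np.pi/2)"
```

```text
t: 9.48
ee_pos: [453.5, -17.9, 353.8]
tool_rot: [-0.022, 1.0, -0.0, -0.001]
force: [-0.4, -0.8, 0.0]
width: 0.984
grasp_force: 0.0
{'t': 9.475, 'joint_pos': [0.32, 0.141, -0.469, -0.0, -0.963, -1.846], 'ee_pos': [453.497, -17.924, 353.836], 'tool_rot': [-0.022, 1.0, -0.0, -0.001], 'force': [-0.378, -0.831, 0.022], 'width': 0.984, 'grasp_force': 0.0}
[382.4221251  -21.20350285 334.02822395]
cover 0.98 12055 c [326.1 105.8] [163.2  76.4] 55.76 z [4. 5. 7.] px [405.  71.]
cover 0.91 10467 c [ 294.2 -210.6] [ 76.2 165. ] 12.68 z [4. 6. 7.] px [93. 32.]
cover 0.59 5475 c [461.7 -34.2] [88.5 53.3] 2.38 z [79. 80. 81.] px [264. 211.]
tool shift [  3.3 -17.  112.2] turn [-0.    -0.002  0.003]
```

View pics/w4b.png

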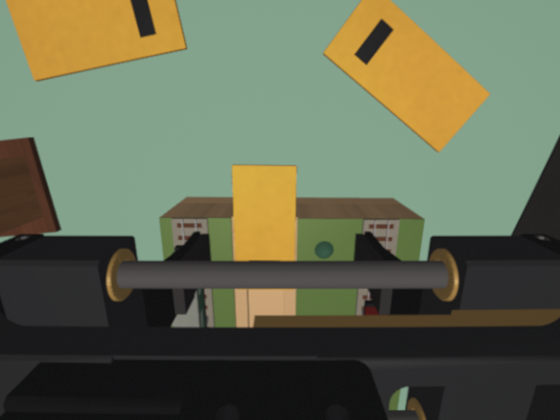

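```bash
python3 -m handwheel '[[3,-17,0,0,0,0.003],[0,0,30,0,0,0],[0,0,40,0,0,0],[0,0,30,0,0,0],[0,0,10,0,0,0],[0,0,0,0,0,0],[0,0,0,0,0,0]]' 1 30
python3 -c "
from h import *
togo(451,-35,242,0.042+np.pi/2)"
```

```text
t: 10.45
ee_pos: [452.1, -35.0, 245.9]
tool_rot: [-0.02, 1.0, 0.0, 0.001]
force: [0.4, 0.1, 0.8]
width: 1.001
grasp_force: 0.0
tool shift [1.1 0.  3.9] turn [ 0.     0.002 -0.002]
```

Grip, then lift.

```bash
python3 -m handwheel '[[1,0,4,0,0,0],[0,0,0,0,0,0],[0,0,0,0,0,0],[0,0,0,0,0,0],[0,0,0,0,0,0],[0,0,0,0,0,0]]' 0.5 40
python3 -c "from h import *; st()"
```

```text
t: 11.2
ee_pos: [450.6, -34.9, 240.9]
tool_rot: [-0.02, 1.0, 0.0, 0.0]
force: [0.1, 1.0, 1.3]
width: 0.629
grasp_force: 40.1
{'t': 11.2, 'joint_pos': [0.284, 0.3, -0.619, 0.0, -0.652, -1.815], 'ee_pos': [450.604, -34.921, 240.853], 'tool_rot': [-0.02, 1.0, 0.0, 0.0], 'force': [0.093, 0.972, 1.311], 'width': 0.629, 'grasp_force': 40.096}
```

```bash
python3 -m handwheel '[[0,0,-6,0,0,0],[0,0,-10,0,0,0],[0,0,-20,0,0,0],[0,0,-30,0,0,0],[0,0,-30,0,0,0],[0,0,0,0,0,0]]' 0.5 40
python3 - <<'E'
from h import *
st()
for n in('side','wrist'):
  p=snap(n,n+'5.png');C=cloud(p)
  for d in ctrl.silhouettes('cover',p)[:4]:
    m=cv2.erode(d['mask'].astype(np.uint8),np.ones((3,3)))>0;q=C[m];q=q[~np.isnan(q[:,0])]
    c=np.median(q,0);q=q[np.linalg.norm(q-c,axis=1)<80];c=q.mean(0);nrm=np.linalg.svd(q-c,full_matrices=False)[2][2]
    print(n,round(d['score'],2),len(q),np.round(c,1),'normal',np.round(nrm,2),np.round(np.argwhere(m).mean(0)[::-1]))
E
```

```text
t: 11.95
ee_pos: [451.0, -34.9, 339.6]
tool_rot: [-0.02, 1.0, 0.001, 0.003]
force: [-0.2, -0.6, -1.0]
width: 0.631
grasp_force: 40.1
{'t': 11.95, 'joint_pos': [0.284, 0.154, -0.496, 0.001, -0.915, -1.815], 'ee_pos': [451.034, -34.907, 339.557], 'tool_rot': [-0.02, 1.0, 0.001, 0.003], 'force': [-0.204, -0.594, -1.029], 'width': 0.631, 'grasp_force': 40.123}
side 0.93 1452 [ 291.7 -216.2    6.8] normal [-0.  0. -1.] [260. 318.]
side 0.71 898 [322.2 101.9   7.5] normal [-0.  0. -1.] [221. 235.]
side 0.66 95 [431.6 -39.1 180.3] normal [-0.07 -0.01 -1.  ] [276. 209.]
wrist 0.84 12798 [323.2 101.4   5.5] normal [ 0. -0. -1.] [429.  71.]
wrist 0.83 10528 [ 303.3 -220.6    5.8] normal [-0. -0. -1.] [99. 33.]
wrist 0.66 8348 [443.  -35.5 176. ] normal [0. 0. 1.] [282. 250.]
wrist 0.42 382 [474.5 273.7   2.8] normal [-0.01  0.01  1.  ] [554. 222.]
```

```bash
python3 -c "
from h import *
togo(430,324.5,187,0.042+np.pi/2)"
```

```text
tool shift [  5.5 360.1 148.8] turn [-0.    -0.002 -0.002]
```

```bash
python3 -m handwheel '[[0,20,0,0,0,0],[0,40,0,0,0,0],[0,50,0,0,0,0],[0,50,0,0,0,0],[0,50,0,0,0,0],[0,50,0,0,0,0],[0,50,0,0,0,0],[5,30,20,0,0,0],[0,20,30,0,0,0],[0,0,40,0,0,0]]' 0.5 40
python3 -m handwheel '[[0,0,30,0,0,0],[0,0,15,0,0,0],[0,0,0,0,0,0],[0,0,0,0,0,0]]'
python3 -c "
from h import *
togo(430,324.5,187,0.042+np.pi/2)"
python3 w.py w6.png cover mat_top
```

```text
t: 13.4
ee_pos: [431.1, 326.2, 245.3]
tool_rot: [-0.021, 1.0, 0.0, 0.0]
force: [-0.1, -0.8, -0.8]
width: 0.631
grasp_force: 40.1
t: 13.9
ee_pos: [431.6, 324.9, 202.7]
tool_rot: [-0.02, 1.0, 0.001, 0.001]
force: [0.8, 1.0, -0.8]
width: 0.63
grasp_force: 40.1
tool shift [ 1.7 -0.3 15.7] turn [ 0.001  0.001 -0.002]
{'t': 13.9, 'joint_pos': [0.946, 0.478, -0.441, 0.0, -0.65, -2.477], 'ee_pos': [431.644, 324.894, 202.68], 'tool_rot': [-0.02, 1.0, 0.001, 0.001], 'force': [0.788, 0.958, -0.844], 'width': 0.63, 'grasp_force': 40.121}
[360.61281102 321.98873326 182.61536065]
cover 0.97 5273 c [364.3 174.1] [35.2 84.3] 79.0 z [4. 6. 7.] px [ 21. 105.]
cover 0.62 8464 c [430.5 324.8] [64.4 54.5] 2.5 z [41. 42. 43.] px [282. 250.]
mat_top 0.66 13536 c [434.  330.9] [108.8 130.8] 77.82 z [2. 3. 4.] px [304. 181.]
```

```bash
python3 -m handwheel '[[1,0,8,0,0,0],[0,0,6,0,0,0],[0,0,2,0,0,0],[0,0,0,0,0,0],[0,0,0,0,0,0]]' 0.5 40
python3 -m handwheel '[[0,0,0,0,0,0],[0,0,0,0,0,0],[0,0,0,0,0,0],[0,0,-5,0,0,0],[0,0,-20,0,0,0],[0,0,-40,0,0,0],[0,0,-50,0,0,0],[0,0,-50,0,0,0],[0,0,0,0,0,0]]' 0.85
python3 w.py w7.png cover mat_top
```

```text
t: 14.68
ee_pos: [430.1, 324.3, 185.7]
tool_rot: [-0.02, 1.0, -0.0, -0.0]
force: [-1.4, -0.4, 1.6]
width: 0.633
grasp_force: 41.7
t: 15.8
ee_pos: [430.8, 325.1, 355.8]
tool_rot: [-0.02, 1.0, 0.004, 0.004]
force: [-0.8, 0.7, -0.8]
width: 0.848
grasp_force: 0.0
{'t': 15.8, 'joint_pos': [0.947, 0.28, -0.278, 0.001, -1.001, -2.478], 'ee_pos': [430.84, 325.138, 355.836], 'tool_rot': [-0.02, 1.0, 0.004, 0.004], 'force': [-0.788, 0.703, -0.794], 'width': 0.848, 'grasp_force': 0.0}
[359.9361828  322.32350329 335.32555605]
cover 0.94 11588 c [325.4 105.3] [168.6  77.7] 55.03 z [5. 6. 7.] px [73. 76.]
cover 0.56 4413 c [456.6 324.7] [118.2  52.7] 2.36 z [6. 7. 8.] px [279. 204.]
mat_top 0.91 6934 c [454.1 326.4] [106.5 170.8] 77.47 z [2. 3. 4.] px [283. 187.]
```

View pics/w7.png

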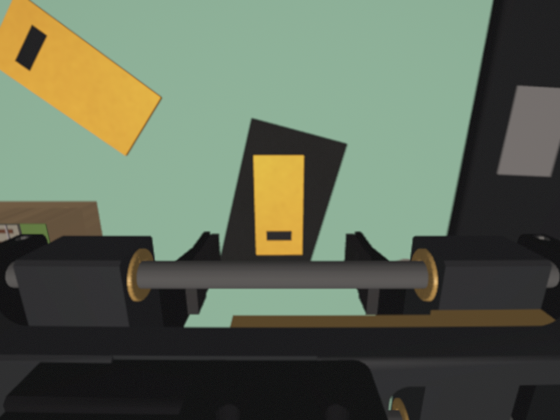

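Cover is flat on the mat at (255–305, 155–255), dead centre. Next I'll look into the uncovered pocket.

```bash
python3 -c "
from h import *
togo(545,-33,350,0.042+np.pi/2)"
```

```text
tool shift [-1.010e+02 -3.613e+02  2.000e-01] turn [-0.001 -0.001 -0.003]
```

```bash
python3 -m handwheel '[[-14,-50,0,0,0,0],[-14,-52,0,0,0,0],[-14,-52,0,0,0,0],[-14,-52,0,0,0,0],[-14,-52,0,0,0,0],[-14,-52,0,0,0,0],[-14,-51,0,0,0,0],[-3,0,0,0,0,0],[0,0,0,0,0,0],[0,0,0,0,0,0]]' 0
python3 - <<'E'
from h import *
st(); p=snap('wrist','w8.png'); C=cloud(p); print(p['origin'])
print([(round(d['score'],2),np.round(d['location'],1)) for d in ctrl.recognise('socket',p)])
for d in ctrl.silhouettes('socket',p)[:2]: print(d['score'],np.argwhere(d['mask']).mean(0)[::-1],d['mask'].sum())
# crop around expected pocket
D=np.linalg.norm(C-np.array([517,-33,50]),axis=2); v,u=np.unravel_index(np.nanargmin(D),D.shape); print(u,v,C[v,u])
v0,u0=max(v-70,0),max(u-90,0); c=p['pixels'][v0:v0+140,u0:u0+180,::-1]; print(u0,v0)
cv2.imwrite('pics/w8c.png',cv2.resize(c,None,fx=4,fy=4,interpolation=cv2.INTER_CUBIC)); np.savez('w8.npz',C=C)
E
```

```text
t: 17.2
ee_pos: [545.2, -31.3, 350.1]
tool_rot: [-0.021, 1.0, -0.0, -0.001]
force: [0.3, 0.7, -0.0]
width: 0.004
grasp_force: 0.0
{'t': 17.2, 'joint_pos': [0.24, 0.299, -0.267, -0.0, -1.007, -1.769], 'ee_pos': [545.224, -31.292, 350.094], 'tool_rot': [-0.021, 1.0, -0.0, -0.001], 'force': [0.306, 0.679, -0.02], 'width': 0.004, 'grasp_force': 0.0}
[474.1532557  -34.30951704 330.22035189]
[(0.96, array([516.4, -37.9,  44.9]))]
0.6 [282.91248666 166.44823906] 937
281 177 [523.91969324 -33.54663723  49.35386568]
191 107
```

View pics/w8c.png

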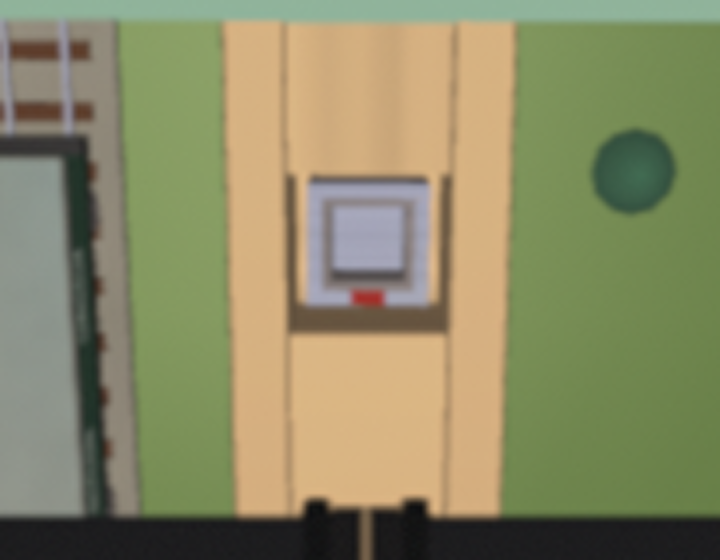

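The pocket shows the lock plate with its square mouth (crop 322–415 × 200–288). The red mark is straight at +x, so the lock angle is about 0. Now I'll compute the positions.

```bash
cat >> h.py <<'E'
def ray(p,u,v,z):
    K=np.array([[p['fx'],0,p['cx']],[0,p['fy'],p['cy']],[0,0,1]])
    q=cv2.undistortPoints(np.array([[[u,v]]],float),K,np.array(p['dist'],float))[0,0]
    a=np.array(p['attitude']); r=R.from_quat(a) if a.shape==(4,) else R.from_matrix(a)
    d=r.apply([q[0],-q[1],-1]); o=np.array(p['origin']); return o+d*(z-o[2])/d[2]
E
python3 - <<'E'
from h import *
p=snap('wrist')
f=lambda x,y:(191+(x+.5)/4-.5,107+(y+.5)/4-.5)
for n,x,y,z in [('c',368.5,244,50),('L',322,244,50),('R',415,244,50),('T',368,200,50),('B',368,288,50),('mark',368,298,50),('TL',322,200,50),('TR',413,200,50),('BL',323,288,50),('BR',414,288,50),
 ('edge',369,22,66),('chanL',288,400,66),('chanR',448,400,66),('chanL2',288,100,66),('chanR2',455,100,66)]: print(n,np.round(ray(p,*f(x,y),z),1))
p=snap('top'); C=cloud(p)
for k in ('key_bar','stand_hole'):
  for d in ctrl.recognise(k,p)[:3]: print(k,d['score'],np.round(d['location'],1))
for n in('top','side'):
  p=snap(n);C=cloud(p);h=cv2.cvtColor(p['pixels'],cv2.COLOR_RGB2HSV)
  m=((h[...,0]<8)|(h[...,0]>172))&(h[...,1]>120)&(C[...,2]>95)&(C[...,2]<135)&(abs(C[...,0]-465)<60)&(abs(C[...,1]+334)<60)
  q=C[m];b=cv2.minAreaRect(q[:,:2].astype(np.float32));print(n,len(q),b,q[:,2].mean())
E
```

```text
c [515.3 -32.1  50. ]
L [515.8 -43.2  50. ]
R [514.8 -21.1  50. ]
T [504.9 -32.7  50. ]
B [525.9 -31.8  50. ]
mark [528.3 -31.7  50. ]
TL [505.4 -43.5  50. ]
TR [504.5 -22.1  50. ]
BL [526.4 -42.6  50. ]
BR [525.4 -20.8  50. ]
edge [465.3 -34.2  66. ]
chanL [550.1 -49.4  66. ]
chanR [548.5 -12.3  66. ]
chanL2 [482.3 -51.1  66. ]
chanR2 [480.8 -14.8  66. ]
key_bar 0.47 [ 469.1 -328.7  115.7]
stand_hole 0.7 [ 276.2 -428.3   51.8]
stand_hole 0.69 [ 462.2 -314.     7.3]
stand_hole 0.55 [ 659.7 -356.    75.3]
top 138 ((465.82513427734375, -333.6936950683594), (17.17752456665039, 77.80093383789062), 70.58674621582031) 116.92038115959153
side 271 ((466.0434875488281, -334.22564697265625), (21.127534866333008, 77.42912292480469), 68.57546997070312) 116.22073588472479
```

```bash
python3 -c "
from h import *
togo(499,-346,350,1.23)"
```

```text
tool shift [  59.1 -311.9    0.8] turn [0.    0.    0.381]
```

```bash
python3 -m handwheel '[[10,-52,0,0,0,0],[10,-52,0,0,0,0],[10,-52,0,0,0,0],[10,-52,0,0,0,0],[10,-52,0,0,0,0],[9,-52,0,0,0,0],[0,0,0,0,0,0.17],[0,0,0,0,0,0.17],[0,0,0,0,0,0.04],[0,0,0,0,0,0]]' 0.6
python3 - <<'E'
from h import *
s=st(); p=snap('wrist','w9.png');C=cloud(p);h=cv2.cvtColor(p['pixels'],cv2.COLOR_RGB2HSV)
m=((h[...,0]<8)|(h[...,0]>172))&(h[...,1]>120)&(C[...,2]>112)&(C[...,2]<125)&(abs(C[...,0]-465)<60)&(abs(C[...,1]+334)<60)
q=C[m];b=cv2.minAreaRect(q[:,:2].astype(np.float32));print(len(q),b,q[:,2].mean(), np.argwhere(m).mean(0)[::-1])
m=(abs(C[...,2]-75)<3)&(abs(C[...,0]-465)<60)&(abs(C[...,1]+334)<60)
q=C[m];b=cv2.minAreaRect(q[:,:2].astype(np.float32));print('stand',len(q),b)
E
```

```text
t: 18.9
ee_pos: [498.9, -346.4, 350.7]
tool_rot: [0.169, 0.986, 0.0, -0.0]
force: [0.1, 0.3, -0.6]
width: 0.6
grasp_force: 0.0
{'t': 18.9, 'joint_pos': [-0.341, 0.397, -0.115, -0.0, -1.059, -1.57], 'ee_pos': [498.932, -346.384, 350.673], 'tool_rot': [0.169, 0.986, 0.0, -0.0], 'force': [0.102, 0.278, -0.643], 'width': 0.6, 'grasp_force': 0.0}
2199 ((467.73223876953125, -334.448486328125), (14.929423332214355, 79.23350524902344), 70.13147735595703) 117.75752764406677 [282.81127785 173.10686676]
stand 3772 ((467.971435546875, -335.0726318359375), (70.35572052001953, 69.80140686035156), 7.895812034606934)
```

View pics/w9.png

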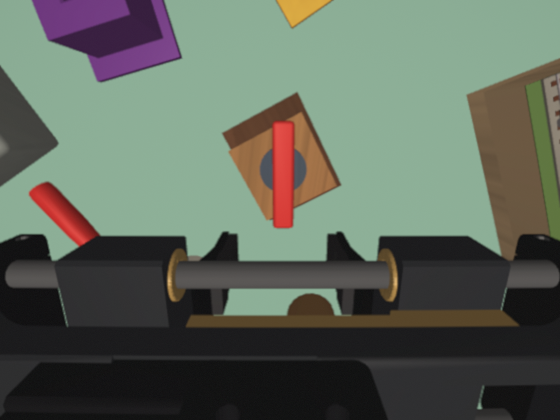

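Bar at (283,173), parallel to image columns and centred on the stand top. I'll go down and grip it.

```bash
python3 -c "
from h import *
togo(467.6,-334.5,273,1.226)"
python3 -m handwheel '[[33.5,0.7,0,0,0,0.004],[0,0,0,0,0,0],[0,0,30,0,0,0],[0,0,30,0,0,0],[0,0,14,0,0,0],[0,0,4,0,0,0],[0,0,0,0,0,0],[0,0,0,0,0,0]]' 0.6
python3 -c "
from h import *
togo(467.6,-334.5,273,1.226)"
```

```text
tool shift [33.5  0.7 77.7] turn [ 0.    -0.     0.005]
t: 19.95
ee_pos: [468.0, -334.6, 273.8]
tool_rot: [0.171, 0.985, -0.0, 0.001]
force: [1.1, 1.5, -0.1]
width: 0.605
grasp_force: 0.0
tool shift [ 0.4 -0.   0.8] turn [-0.     0.002  0.001]
```

```bash
python3 -m handwheel '[[0,0,0,0,0,0],[0,0,0,0,0,0],[0,0,0,0,0,0],[0,0,0,0,0,0],[0,0,0,0,0,0],[0,0,0,0,0,0]]' 0.1 45
python3 -m handwheel '[[0,0,-5,0,0,0],[0,0,-15,0,0,0],[0,0,-40,0,0,0],[0,0,-45,0,0,0],[0,0,-25,0,0,0],[0,0,0,0,0,0],[0,0,0,0,0,0]]'
python3 -c "
from h import *
togo(515.4,-32.1,405,0.043)
togo(515.4,-32.1,405,0.043+np.pi/2)"
```

```text
t: 20.7
ee_pos: [467.6, -334.5, 272.8]
tool_rot: [0.171, 0.985, -0.0, -0.0]
force: [-0.2, -0.5, 0.2]
width: 0.177
grasp_force: 45.0
t: 21.58
ee_pos: [467.2, -334.2, 401.7]
tool_rot: [0.171, 0.985, 0.001, -0.001]
force: [1.2, -0.5, -1.6]
width: 0.177
grasp_force: 45.0
tool shift [ 56.6 300.6  -3. ] turn [-0.    -0.002  1.183]
tool shift [ 56.6 300.6  -3. ] turn [ 0.001 -0.002 -0.388]
```

```bash
python3 -m handwheel '[[6,30,0,0,0,0],[10,50,0,0,0,0],[10,50,0,0,0,0],[10,50,0,0,0,0],[10,50,0,0,0,0],[7,45,0,0,0,0],[3.6,25.6,0,0,0,0],[0,0,0,0,0,-0.16],[0,0,0,0,0,-0.16],[0,0,0,0,0,-0.16]]' 0.1 45
python3 -m handwheel '[[0,0,0,0,0,-0.16],[0,0,0,0,0,-0.16],[0,0,0,0,0,-0.16],[0,0,0,0,0,-0.16],[0,0,0,0,0,-0.16],[0,0,0,0,0,-0.16],[0,0,0,0,0,-0.16],[0,0,0,0,0,-0.16],[0,0,0,0,0,-0.16],[0,0,0,0,0,-0.039]]'
python3 -m handwheel '[[0,0,0,0,0,0],[0,0,0,0,0,0]]'
python3 - <<'E'
from h import *
togo(515.4,-32.1,312,0.043); st()
p=snap('side','s10.png'); cv2.imwrite('pics/s10c.png',cv2.resize(p['pixels'][120:270,200:400,::-1],None,fx=4,fy=4,interpolation=cv2.INTER_CUBIC))
C=cloud(p)
for n in ('side','wrist'):
  p=snap(n)
  for k in('key_tip','key_bar','key'): print(n,k,[(round(d['score'],2),np.round(d['location'],1).tolist()) for d in ctrl.recognise(k,p)[:2]])
E
```

```text
t: 22.82
ee_pos: [515.5, -32.2, 400.8]
tool_rot: [-0.071, 0.998, -0.0, -0.002]
force: [0.1, 0.8, -1.3]
width: 0.179
grasp_force: 45.0
t: 24.08
ee_pos: [515.5, -32.4, 400.8]
tool_rot: [0.723, -0.691, -0.001, 0.002]
force: [-0.2, -0.1, -1.1]
width: 0.18
grasp_force: 45.0
t: 24.32
ee_pos: [515.7, -32.4, 401.8]
tool_rot: [0.722, -0.692, -0.001, 0.001]
force: [0.8, 0.4, -2.0]
width: 0.181
grasp_force: 45.0
tool shift [-0.4  0.1 89.8] turn [ 0.002 -0.     0.   ]
{'t': 24.325, 'joint_pos': [0.252, 0.203, -0.258, -0.0, -1.111, -0.208], 'ee_pos': [515.679, -32.414, 401.844], 'tool_rot': [0.722, -0.692, -0.001, 0.001], 'force': [0.813, 0.41, -1.967], 'width': 0.181, 'grasp_force': 44.998}
side key_tip [(0.64, [510.4, -44.2, 212.4])]
side key_bar [(0.56, [509.9, -40.0, 209.3]), (0.26, [558.3, 69.4, 108.4])]
side key [(0.69, [653.9, -36.9, 82.4]), (0.49, [509.6, -43.8, 213.4])]
wrist key_tip [(0.72, [515.4, -50.2, 249.3])]
wrist key_bar [(0.77, [519.1, -49.0, 251.1])]
wrist key [(0.59, [517.8, -48.4, 247.2])]
```

View pics/s10c.png

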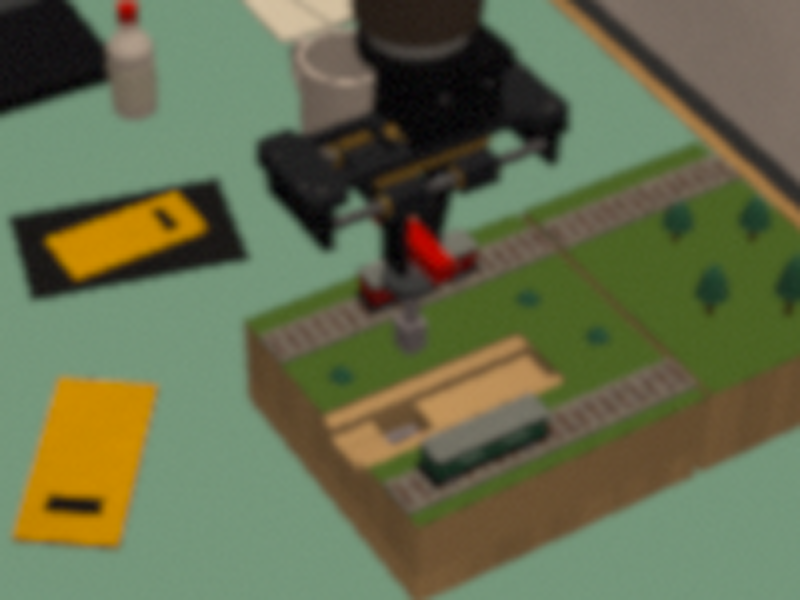

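```bash
python3 -m handwheel '[[-0.3,0.1,25,0,0,0],[0,0,30,0,0,0],[0,0,20,0,0,0],[0,0,8,0,0,0],[0,0,0,0,0,0],[0,0,0,0,0,0]]' 0.1 45
python3 -c "
from h import *
st();togo(515.4,-32.1,312,0.043)"
```

```text
t: 25.52
ee_pos: [516.1, -32.0, 320.8]
tool_rot: [0.723, -0.691, 0.001, -0.001]
force: [0.0, -0.2, -1.0]
width: 0.179
grasp_force: 45.0
{'t': 25.525, 'joint_pos': [0.252, 0.283, -0.375, 0.0, -0.91, -0.208], 'ee_pos': [516.081, -32.032, 320.768], 'tool_rot': [0.723, -0.691, 0.001, -0.001], 'force': [0.045, -0.217, -0.991], 'width': 0.179, 'grasp_force': 44.998}
tool shift [0.  0.7 8.8] turn [-0.002  0.     0.001]
```

```bash
python3 -m handwheel '[[0,0.5,5,0,0,0],[0,0,4,0,0,0],[0,0,4,0,0,0],[0,0,3,0,0,0],[0,0,3,0,0,0],[0,0,3,0,0,0],[0,0,0,0,0,0],[0,0,0,0,0,0]]' 0.1 45
python3 -c "
from h import *
s=st();print(s['moment']);togo(515.4,-32.1,298,0.043)"
```

```text
t: 26.52
ee_pos: [515.2, -32.1, 297.7]
tool_rot: [0.722, -0.691, -0.0, 0.0]
force: [-0.6, 0.4, -1.0]
width: 0.175
grasp_force: 45.0
{'t': 26.525, 'joint_pos': [0.252, 0.31, -0.405, -0.0, -0.856, -0.208], 'ee_pos': [515.152, -32.122, 297.723], 'tool_rot': [0.722, -0.691, -0.0, 0.0], 'force': [-0.55, 0.403, -0.982], 'width': 0.175, 'grasp_force': 44.997}
[ 0.07831712  0.15782987 -0.00448458]
tool shift [-0.  -0.2 -0.3] turn [ 0.    -0.     0.001]
```

```bash
python3 -m handwheel '[[0,0,0,0,0,0.12],[0,0,0,0,0,0.12],[0,0,0,0,0,0.12],[0,0,0,0,0,0.12],[0,0,0,0,0,0.12],[0,0,0,0,0,0.12],[0,0,0,0,0,0.12],[0,0,0,0,0,0.12],[0,0,0,0,0,0.12],[0,0,0,0,0,0.12]]' 0.1 55
python3 -c "
from h import *
s=st();print(s['moment'])"
python3 -m handwheel '[[0,0,0,0,0,0.05],[0,0,0,0,0,0.04],[0,0,0,0,0,0.03],[0,0,0,0,0,0],[0,0,0,0,0,0]]'
python3 -c "
from h import *
s=st();print(s['moment']);togo(515.4,-32.1,298,0.043)"
```

```text
t: 27.78
ee_pos: [514.8, -32.0, 297.6]
tool_rot: [-0.204, 0.979, 0.0, -0.0]
force: [-0.1, 1.3, -1.5]
width: 0.177
grasp_force: 55.0
{'t': 27.775, 'joint_pos': [0.253, 0.31, -0.405, -0.001, -0.856, -1.412], 'ee_pos': [514.848, -32.039, 297.646], 'tool_rot': [-0.204, 0.979, 0.0, -0.0], 'force': [-0.09, 1.32, -1.461], 'width': 0.177, 'grasp_force': 55.007}
[0.33295397 0.24144961 0.08545493]
t: 28.4
ee_pos: [515.0, -32.1, 297.6]
tool_rot: [-0.147, 0.989, 0.0, -0.0]
force: [-1.6, 0.8, -1.0]
width: 0.179
grasp_force: 55.0
{'t': 28.4, 'joint_pos': [0.253, 0.31, -0.405, -0.0, -0.856, -1.528], 'ee_pos': [514.994, -32.08, 297.643], 'tool_rot': [-0.147, 0.989, 0.0, -0.0], 'force': [-1.604, 0.793, -0.975], 'width': 0.179, 'grasp_force': 55.014}
[0.44812288 0.40788268 0.04886127]
tool shift [-0.4 -0.1 -0.4] turn [ 1.000e-03 -0.000e+00 -1.319e+00]
```

```bash
for i in 1; do :; done
python3 -m handwheel '[[0,0,0,0,0,0.04],[0,0,0,0,0,0.04],[0,0,0,0,0,0],[0,0,0,0,0,0]]'
python3 -c "
from h import *
s=st();print(s['moment']);togo(515.4,-32.1,298,0.043)"
python3 -m handwheel '[[0,0,0,0,0,0.04],[0,0,0,0,0,0.03],[0,0,0,0,0,0],[0,0,0,0,0,0]]'
python3 -c "
from h import *
s=st();print(s['moment']);togo(515.4,-32.1,298,0.043)"
```

```text
t: 28.9
ee_pos: [515.1, -32.1, 297.7]
tool_rot: [-0.108, 0.994, 0.0, -0.0]
force: [-1.4, -0.4, -0.8]
width: 0.177
grasp_force: 55.0
{'t': 28.9, 'joint_pos': [0.253, 0.31, -0.405, -0.0, -0.856, -1.608], 'ee_pos': [515.054, -32.085, 297.663], 'tool_rot': [-0.108, 0.994, 0.0, -0.0], 'force': [-1.414, -0.41, -0.826], 'width': 0.177, 'grasp_force': 55.049}
[0.52026649 0.47947643 0.14409439]
tool shift [-0.3 -0.1 -0.3] turn [ 0.    -0.    -1.398]
t: 29.4
ee_pos: [515.1, -32.1, 297.7]
tool_rot: [-0.073, 0.997, -0.0, -0.0]
force: [-1.5, 1.7, -1.7]
width: 0.175
grasp_force: 55.3
{'t': 29.4, 'joint_pos': [0.253, 0.31, -0.405, 0.0, -0.856, -1.678], 'ee_pos': [515.133, -32.087, 297.683], 'tool_rot': [-0.073, 0.997, -0.0, -0.0], 'force': [-1.533, 1.708, -1.727], 'width': 0.175, 'grasp_force': 55.305}
[0.53231387 0.53275213 0.55803609]
tool shift [-0.3 -0.1 -0.3] turn [ 0.    -0.    -1.468]
```

The moment rose to 0.56 N m, so the lock is at its stop. I'll ease back inside the play, lift, and check the mark later.

```bash
python3 -m handwheel '[[0,0,0,0,0,-0.07],[0,0,0,0,0,-0.06],[0,0,0,0,0,0],[0,0,-8,0,0,0],[0,0,-15,0,0,0],[0,0,-30,0,0,0],[0,0,-35,0,0,0],[0,0,-20,0,0,0],[0,0,0,0,0,0],[0,0,0,0,0,0]]' 0.1 45
python3 -c "
from h import *
s=st();print(s['moment']);togo(468,-335,405,1.226)
p=snap('top'); d=ctrl.recognise('socket',p); print(d and d[0])"
```

```text
t: 30.65
ee_pos: [514.9, -32.2, 405.4]
tool_rot: [-0.137, 0.991, 0.0, -0.0]
force: [0.0, 0.8, -0.9]
width: 0.178
grasp_force: 45.0
{'t': 30.65, 'joint_pos': [0.252, 0.198, -0.255, -0.0, -1.118, -1.549], 'ee_pos': [514.885, -32.224, 405.448], 'tool_rot': [-0.137, 0.991, 0.0, -0.0], 'force': [0.019, 0.806, -0.904], 'width': 0.178, 'grasp_force': 44.998}
[ 0.05577182 -0.11396919 -0.03888881]
tool shift [ 127.1 -278.8    0.4] turn [ 0.    -0.     0.619]
[]
```

```bash
python3 -m handwheel '[[12,-26.8,0,0,0,0],[21,-46,0,0,0,0],[21,-46,0,0,0,0],[21,-46,0,0,0,0],[21,-46,0,0,0,0],[20,-45,0,0,0,0],[11,-23,0,0,0,0],[0,0,0,0,0,0.16],[0,0,0,0,0,0.16],[0,0,0,0,0,0.16]]' 0.1 45
python3 -m handwheel '[[0,0,0,0,0,0.139],[0,0,40,0,0,0],[0,0,20,0,0,0],[0,0,0,0,0,0],[0,0,0,0,0,0]]'
python3 -c "
from h import *
togo(468,-335,273,1.226)"
```

```text
t: 32.0
ee_pos: [468.5, -335.1, 404.4]
tool_rot: [0.105, 0.994, 0.0, -0.001]
force: [-0.2, 0.0, -1.8]
width: 0.173
grasp_force: 45.0
t: 32.62
ee_pos: [469.0, -335.1, 346.3]
tool_rot: [0.171, 0.985, -0.0, 0.0]
force: [0.6, -0.8, -0.8]
width: 0.183
grasp_force: 45.0
tool shift [ 1.1 -0.2 73.3] turn [-0.001  0.001  0.001]
```

Tip is now about 9 mm above the stand top. I'll lower it gently into the hole.

```bash
python3 -m handwheel '[[1,0,5,0,0,0],[0,0,5,0,0,0],[0,0,5,0,0,0],[0,0,10,0,0,0],[0,0,0,0,0,0]]'
python3 -m handwheel '[[0,0,15,0,0,0],[0,0,15,0,0,0],[0,0,8,0,0,0],[0,0,5,0,0,0],[0,0,3,0,0,0],[0,0,1.5,0,0,0],[0,0,0,0,0,0],[0,0,0,0,0,0]]'
python3 -c "
from h import *
st(); togo(468,-335,273,1.226)"
```

```text
t: 33.25
ee_pos: [467.3, -334.4, 319.5]
tool_rot: [0.171, 0.985, 0.0, -0.001]
force: [-0.3, -0.1, -1.3]
width: 0.179
grasp_force: 45.0
t: 34.25
ee_pos: [467.7, -334.6, 273.6]
tool_rot: [0.171, 0.985, -0.0, 0.0]
force: [-0.1, -0.4, -1.5]
width: 0.179
grasp_force: 45.0
{'t': 34.25, 'joint_pos': [-0.339, 0.427, -0.289, 0.0, -0.854, -1.576], 'ee_pos': [467.725, -334.609, 273.563], 'tool_rot': [0.171, 0.985, -0.0, 0.0], 'force': [-0.13, -0.445, -1.493], 'width': 0.179, 'grasp_force': 44.998}
tool shift [-0.4 -0.3  0.6] turn [-0.     0.001  0.001]
```

Release, lift clear, then move where the wrist camera sees the lock.

```bash
python3 -m handwheel '[[0,0,0,0,0,0],[0,0,0,0,0,0],[0,0,0,0,0,0],[0,0,0,0,0,0],[0,0,-5,0,0,0],[0,0,-30,0,0,0],[0,0,-40,0,0,0],[0,0,-20,0,0,0],[0,0,0,0,0,0]]' 0.6
python3 -c "
from h import *
togo(545,-33,370,1.226)"
```

```text
t: 35.38
ee_pos: [467.8, -334.7, 370.3]
tool_rot: [0.171, 0.985, -0.001, 0.002]
force: [-0.6, 0.8, -0.3]
width: 0.6
grasp_force: 0.0
tool shift [2.91e+01 3.10e+02 1.00e-01] turn [-0.     0.005  0.001]
```

```bash
python3 -m handwheel '[[5,40,0,0,0,0],[5,52,0,0,0,0],[5,52,0,0,0,0],[5,52,0,0,0,0],[5,52,0,0,0,0],[4,52,0,0,0,0],[0,0,0,0,0,0],[0,0,0,0,0,0]]'
python3 - <<'E'
from h import *
st(); p=snap('wrist'); t=snap('top');s=snap('side')
C=cloud(p);D=np.linalg.norm(C-np.array([517,-33,50]),axis=2); v,u=np.unravel_index(np.nanargmin(D),D.shape);print(u,v)
def crop(q,u,v,w=200,h=150,f=2): 
    u0=min(max(u-w//2,0),560-w);v0=min(max(v-h//2,0),420-h);return cv2.resize(q['pixels'][v0:v0+h,u0:u0+w,::-1],None,fx=f,fy=f,interpolation=cv2.INTER_CUBIC)
a=crop(p,u,v,100,75,4); b=crop(t,385,220,100,75,4); Cs=cloud(s); D=np.linalg.norm(Cs-np.array([468,-335,118]),axis=2); v,u=np.unravel_index(np.nanargmin(D),D.shape)
c=crop(s,u,v,100,75,4); d=crop(t,220,200,200,150,2)
cv2.imwrite('pics/f.png',np.vstack([np.hstack([a,b]),np.hstack([c,d])]))
for q in(t,s):
  C=cloud(q);h=cv2.cvtColor(q['pixels'],cv2.COLOR_RGB2HSV)
  m=((h[...,0]<8)|(h[...,0]>172))&(h[...,1]>120)&(C[...,2]>95)&(C[...,2]<135)&(abs(C[...,0]-465)<60)&(abs(C[...,1]+334)<60)
  g=C[m];print(cv2.minAreaRect(g[:,:2].astype(np.float32)),g[:,2].mean(),g[:,2].std())
E
```

```text
t: 36.38
ee_pos: [541.3, -42.3, 367.1]
tool_rot: [0.171, 0.985, -0.0, -0.001]
force: [-0.7, 0.0, 0.1]
width: 0.599
grasp_force: 0.0
{'t': 36.375, 'joint_pos': [0.221, 0.278, -0.25, -0.0, -1.045, -2.135], 'ee_pos': [541.29, -42.302, 367.071], 'tool_rot': [0.171, 0.985, -0.0, -0.001], 'force': [-0.717, 0.026, 0.128], 'width': 0.599, 'grasp_force': 0.0}
288 174
((466.4029235839844, -333.7486572265625), (17.3763370513916, 78.69840240478516), 71.39453125) 116.40163799741909 3.762446227052292
((466.59747314453125, -334.0411682128906), (21.097288131713867, 77.88729858398438), 70.54920196533203) 116.15883914143234 4.875216612047602
```

View pics/f.png

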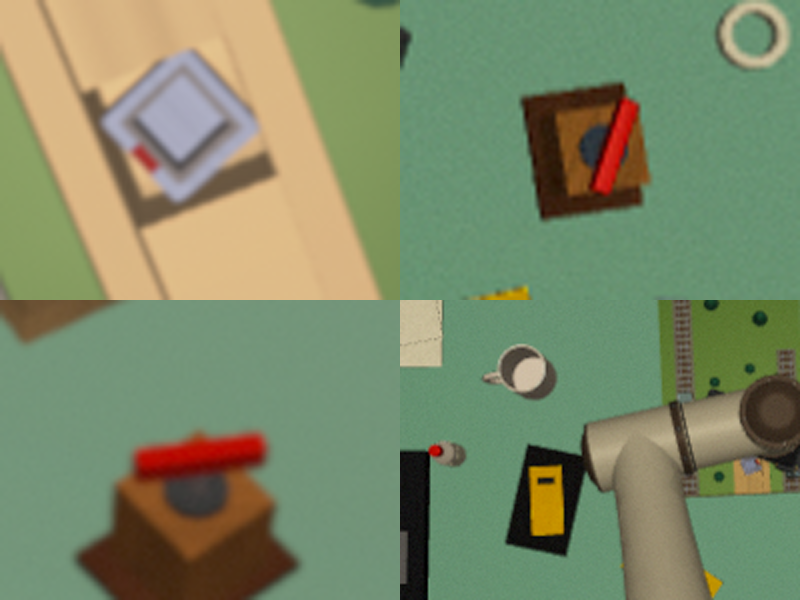

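Key is back on its stand (side crop: collar flat on top), and the cover is centred on the mat. The mark at (146,158) has swung clockwise about the socket at (181,120). I'll check the angle by geometry.

Run:
```python
from h import *
p=snap('wrist'); C=cloud(p); h=cv2.cvtColor(p['pixels'],cv2.COLOR_RGB2HSV)
q=lambda x,y:ray(p,238+(x+.5)/4-.5,137+(y+.5)/4-.5,50)[:2]
an=lambda d:np.degrees(np.arctan2(d[1],d[0]))
m=((h[...,0]<8)|(h[...,0]>172))&(h[...,1]>120); m[:150]=0;m[200:]=0;m[:,:238]=0;m[:,330:]=0
vu=np.argwhere(m).mean(0); mk=ray(p,vu[1],vu[0],50)[:2]
print(m.sum(),vu,mk,an(mk-np.array([515.4,-32.1])))
P=[q(100,121),q(181,48),q(260,128),q(182,202)]   # plate corners
for i in range(4): print(np.round(P[i],1),an(P[(i+1)%4]-P[i]))
c=np.mean(P,0); print(c,an(mk-c))
```

```text
17 [175.35294118 274.88235294] [520.11216274 -43.73364105] -67.94977581893579
[507.8 -52.4] 111.87993648218446
[497.6 -27. ] 25.22958385958746
[523.2 -15. ] -65.67482231119352
[534.4 -40. ] -155.01563724663941
[515.75994114 -33.60230701] -66.75259248843824
```

```bash
python3 -c "
from h import *
print(ctrl.sign_off())"
```

```text
the job is handed in; nothing more can be done
None
```

I handed the job in at about 36 s of the 72 s limit; sign-off returned no verdict. The last pictures show the cover flat on the mat, the lock at about 1.19 rad of its 1.2 stop, and the key upright in its stand.

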